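# Find and shim the soft foot of a rocking test fixture

### The job

The board test fixture rocks on its base because one of the two machined pads under its left-hand feet is low, which cannot be seen. Press down gently on the corners over these two feet to find the one that gives, slide the steel taper shim under that foot, thin end first along its pad, just until the fixture bears on all four feet and no foot is lifted, let go of it, and press on that corner once more to prove that it no longer gives. Do not shove the fixture, and leave the shim in place and everything else alone.

Things in the scene. Friction and masses are not known exactly. Their poses are not given: they have to be found in the camera images.
- fixture: board test fixture, 1.5 to 2.2 kg, standing loose on four domed feet of 9 mm radius at x -58 and +58, y -45 and +45 mm. Origin: centre, at foot-tip level; z up. Aluminium plate 148 x 122 mm (x, y), from z = 14 to 24 mm; on it a grey finned housing along the right (-y) edge, 74 mm high, and a black circuit board (x -36 to 36, y -25 to 60 mm), 42 mm high
- corner_front (a point): spot to press on the plate top over the left foot nearer to the robot (fixture x = -58, y = +45, z = 24 mm); nothing stands within 18 mm of it. Pressed with 8 N or more, the soft corner tips down until its foot meets the low pad and ends 1.5 to 4.5 mm lower than the firm one; it comes back up when let go, as the heavy housing keeps the fixture level
- corner_back (a point): spot to press on the plate top over the left foot farther from the robot (fixture x = +58, y = +45, z = 24 mm); otherwise as corner_front. Just one of the two corners is soft
- base: fixed steel base plate 170 x 215 x 8 mm (x, y, z) under the fixture, axes parallel to the fixture's, origin at the centre of its underside. The right feet stand on a fixed bar, the left feet on two pads
- pad_front (a point): point on the base under the front left foot, 18 mm over the bench: nominal pad top. The steel pad, 32 mm wide, runs along base y from 15 mm behind this point to 95 mm beyond it (+y), open to the left of the fixture. Its true top is 18 mm up or, if it is the low one, 2.2 to 4.2 mm lower
- pad_back (a point): the same point and pad under the back left foot. Just one of the two pads is low
- shim: loose steel taper shim, 70 g, 24 mm wide, flat underside. Origin on the underside beneath its grip; x points to the thin toe at x = +75 mm, tail at x = -13 mm, z up. 1.5 mm thick at the toe and 0.08 mm thicker per mm towards the tail. Grip block 22 x 18 mm (x, y) over the origin, 34 mm high; grasp it across its y faces
- shim_toe (a point): middle of the shim's thin toe edge, on the underside. Under the soft foot the shim begins to bear 9 to 37 mm behind the toe and then stays by friction; each N it carries takes about 0.9 N of push at its tail, besides 0.4 N to slide it. A push of about 2 N is right; beyond about 3.5 N another foot lifts
- gauge_block: bystander: drilled aluminium block 40 x 60 x 25 mm; origin at its underside
- tweezers: bystander: steel tweezers 16 x 132 x 10 mm
- screwdriver: bystander: small screwdriver 21 x 156 x 20 mm
- plug_key: bystander: plug-in key 18 x 54 x 9 mm
There are look-alikes about, which are no part of the job. Leave any blue look-alike of the shim alone.

How it is judged:
By the outcome, as a careful person would: the job done as asked, in the order asked, and still so for the second after the job is handed in, with the robot touching nothing.
It also fails if it takes over 72 s, if anything falls off the work surface, if the arm or the gripper's body presses on something with over 40 N, if the wrist force passes 120 N, or if a joint passes its speed limit or range.

### The arm

A 6-joint arm with a two-finger parallel gripper is mounted at the origin on a cart in front of the work surface, level with it; the furniture and walls round the work are solid. World frame = base frame: x ahead of the robot, y to its left, z up, the work surface at z = 0. Lengths are in mm, angles in rad, forces in N, time in s.
With the tool pointing down it reaches from about 350 to 775 mm from the base axis. Payload 7.3 kg.
Tool frame: the origin (TCP) lies between the finger pads; the fingertips stand 11 mm ahead of it and the grasp point (between the pads) lies 8 mm behind it (ctrl.nose_length is the x of the fingertips in the tool frame, in mm); x points along the fingers, y is the direction in which the jaws open and shut, and the axes are right-handed (so a half turn about x gives the same grasp; the last joint's range is limited). The gripper opens to 92 mm and grips with 3 to 60 N. Pads are 19 mm wide; open, the fingers measure 130 mm over their backs; the gripper's body (75 mm by 190 mm) begins 47 mm behind the grasp point.
Start: joints at [-1.289, 0.342, 1.524, -0, 1.275, -0.146], TCP at [217.831, -477.699, 209.941] pointing down, gripper open.
Joint ranges: [-2.53, 2.53], [-0.77, 2.02], [0.04, 2.7], [-1, 4.14], [0.28, 2.66], [-3.11, 3.11]. Speed limits (rad/s): [2.57, 2.57, 3.14, 3.14, 3.14, 3.14].

### API

Orientations are given as a unit quaternion [x, y, z, w].
In Python, from bench import ctrl, imaging gives the robot as it stands. The module is installed in compiled form; this text tells all that it offers.
- The arm moves only by the shell command python3 -m pendant 'ROWS' [FORCE]. ROWS is JSON, a list of rows, each a list of 5 numbers: the shift along the tool's x, y, z in cm, then the turn about the tool's x in degrees, then the closure in counts, from 0 (fully open) to 255 (shut). In form: [[dx, dy, dz, twist, jaw], ...]. A call has 1 to 5 rows; each row is the pose to reach, as a shift and turn from the pose commanded when the call began, along the tool's axes at that moment; what a row does not reach only later rows make up. A row lasts 1/10 s, in which the tool goes at most 50 mm and 8.59 degrees, less where a joint would pass 70% of its speed; a pose out of reach is approached as far as the arm can. A call with a gripper value outside its range is refused whole. The fingers move at their own pace and stop on an object; FORCE is the grip in N (left out, the last holds). Time passes only in rows, so rows that repeat a pose let the fingers close. It gives the time, the measured TCP pose, the force and the opening at its end, in the units of the state.
- ctrl.get_obs(): the state, without advancing time (a new reading comes with each control period).
- imaging.grab_frame(name): name is "scene" or "top" or "wrist"; returns a dict with "image" (420x560x3 uint8, red, green, blue), "z_map" (420x560 float32, mm along the optical axis (not along the pixel's ray), 0 where there is no reading), "K" (3x3 intrinsics, pixels), "k1" (the pictures are not rectified: a ray, as slopes to the right and down, at radius r is drawn at 1 + k1 r^2 times it, then the intrinsics apply), "rvec" (rotation vector, rad) and "tvec" (3), from world to camera coordinates, as OpenCV has them. Camera axes: x right, y down, z forward; pixel columns grow to the right and rows downward; lengths in mm; the calibration is good to about 2 mm. A picture is of the moment at which its call begins.
- ctrl.sign_off(): hands the job in, once; it reports no verdict.
The state is a dict: "t": time; "joints": joint angles; "qvel": joint speeds; "tau": joint torques, N m; "ee_pos": TCP position; "orientation": TCP orientation; "contact_force": force on the tool from outside, world axes, zero at the start; "wrist_torque": the same for the moment, N m; "finger_gap": finger opening in mm.
Only numpy, scipy, OpenCV 4.12 (cv2) and the standard library are available. Lean on these libraries where they do the work, as an engineer would, in place of code of your own. Each camera call takes 0.05 s, during which the arm holds its last target.

## Working session

There is one attempt and no reset: what is moved stays moved. The work goes in short steps, Python scripts to look and compute and a shell command to move; the robot and the scene stay as the last step left them, time stands still between calls to the robot, and variables do not carry over. Pictures are saved under pics/ and viewed, and the job is handed in when it is done.

```bash
mkdir -p pics; ls; python3 - <<'E'
from bench import ctrl, imaging
import cv2, numpy as np
o=ctrl.get_obs(); print({k:np.round(v,3).tolist() for k,v in o.items()}, ctrl.nose_length)
for n in ("scene","top","wrist"):
    f=imaging.grab_frame(n); np.savez(f"pics/{n}0.npz",**f)
    cv2.imwrite(f"pics/{n}0.png",f["image"][:,:,::-1])
    print(n,f["K"].tolist(),f["k1"],f["rvec"],f["tvec"])
E
```

```text
pics
{'t': 0.0, 'joints': [-1.289, 0.343, 1.525, -0.0, 1.275, -0.146], 'qvel': [-0.0, -0.001, -0.001, -0.0, 0.0, -0.0], 'tau': [0.001, -43.124, -24.422, 0.072, 0.056, -0.0], 'ee_pos': [217.703, -477.245, 209.23], 'orientation': [-0.691, -0.151, 0.691, -0.15], 'contact_force': [-0.654, -0.284, 0.271], 'wrist_torque': [0.027, 0.032, -0.006], 'finger_gap': 91.625} 11.0
scene [[518.227623707215, 0.0, 273.50864899836574], [0.0, 518.227623707215, 221.37489625186703], [0.0, 0.0, 1.0]] -0.1191006910864269 [ 2.31567894 -0.80287442  0.31966754] [-290.75388315  367.55082519 1303.7190656 ]
top [[483.02439810912506, 0.0, 274.0034573506373], [0.0, 483.02439810912506, 206.2299697055104], [0.0, 0.0, 1.0]] -0.07609011759358525 [ 2.12490943 -2.17625393  0.16404435] [ 169.01874449  504.41598412 1319.17666863]
wrist [[343.4460524307548, 0.0, 276.46276169899085], [0.0, 343.4460524307548, 210.64835037391055], [0.0, 0.0, 1.0]] -0.08741985300185194 [-2.41926798  1.55663963  0.23960798] [-523.92233843  -37.25330342  392.93918251]
```

View pics/scene0.png

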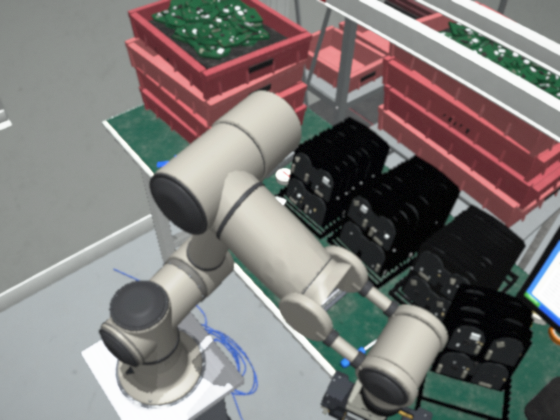

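View pics/top0.png

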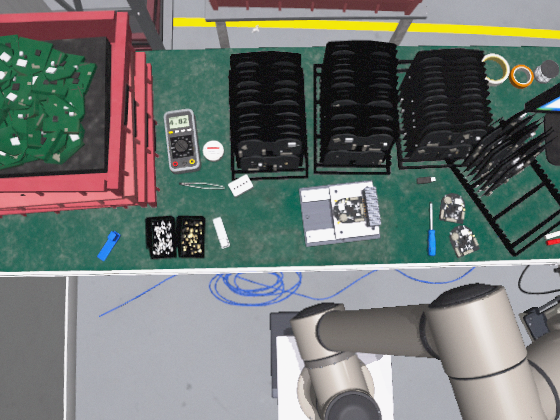

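View pics/wrist0.png

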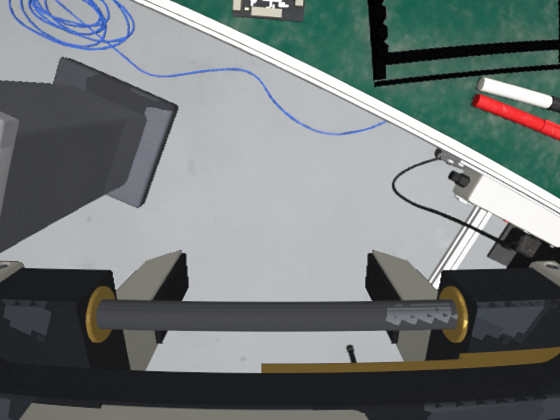

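Top view: fixture near (340,212). Candidates for the shim are a light bar at (221,232), a blue look-alike at (108,246) and a white block at (240,185), which is probably the gauge block. Next I'll take close crops.

```bash
cat > h.py <<'E'
import numpy as np, cv2
from bench import ctrl, imaging
from scipy.spatial.transform import Rotation as R
def load(n): return dict(np.load(n))
def cam(f): 
    Rm=cv2.Rodrigues(f["rvec"])[0]; return Rm,f["tvec"].reshape(3)
def ray(f,uv):
    uv=np.asarray(uv,float).reshape(-1,1,2); d=np.array([float(f["k1"]),0,0,0,0])
    n=cv2.undistortPoints(uv,f["K"],d).reshape(-1,2)
    Rm,t=cam(f); D=np.c_[n,np.ones(len(n))]@Rm; return -Rm.T@t,D
def onz(f,uv,z):
    c,D=ray(f,uv); z=np.asarray(z,float); return c+D*((z-c[2])/D[:,2])[:,None]
def depth(f,uv):
    c,D=ray(f,uv); uv=np.round(np.asarray(uv).reshape(-1,2)).astype(int)
    return c+D*f["z_map"][uv[:,1],uv[:,0]][:,None]
def proj(f,P):
    return cv2.projectPoints(np.asarray(P,float).reshape(-1,1,3),f["rvec"],f["tvec"],f["K"],np.array([float(f["k1"]),0,0,0,0]))[0].reshape(-1,2)
def cloud(f):
    h,w=f["z_map"].shape; u,v=np.meshgrid(np.arange(w),np.arange(h))
    P=depth(f,np.c_[u.ravel(),v.ravel()]).reshape(h,w,3); P[f["z_map"]<=0]=np.nan; return P
E
python3 - <<'E'
from h import *
f=load("pics/top0.npz"); im=f["image"][:,:,::-1]
cv2.imwrite("pics/top0_fix.png",cv2.resize(im[170:260,280:400],None,fx=6,fy=6,interpolation=cv2.INTER_CUBIC))
cv2.imwrite("pics/top0_shim.png",cv2.resize(im[165:275,85:265],None,fx=4.4,fy=4.4,interpolation=cv2.INTER_CUBIC))
for p in [(221,232),(215,220),(226,245),(240,185),(108,246),(340,212),(310,200),(372,206),(350,190),(308,240),(345,235)]: print(p,depth(f,[p]).round(1),onz(f,[p],0).round(1))
E
```

```text
(221, 232) [[442.3 309.6   2.8]] [[442.6 309.9   0. ]]
(215, 220) [[476.8 326.1   6. ]] [[477.5 326.8   0. ]]
(226, 245) [[403.3 293.4  28.2]] [[405.1 296.    0. ]]
(240, 185) [[572.5 251.9  28.4]] [[577.9 253.6   0. ]]
(108, 246) [[408.9 632.4   8.1]] [[409.4 635.1   0. ]]
(340, 212) [[485.6 -25.6  51.2]] [[492.2 -33.2   0. ]]
(310, 200) [[526.3  53.8  18.6]] [[529.2  52.2   0. ]]
(372, 206) [[ 494.7 -107.2   91.3]] [[ 507.5 -126.9    0. ]]
(350, 190) [[548.9 -58.3  39.9]] [[555.9 -65.2   0. ]]
(308, 240) [[412.5  63.3  18. ]] [[413.8  61.9   0. ]]
(345, 235) [[422.1 -38.1  42. ]] [[425.5 -44.7   0. ]]
```

View pics/top0_fix.png

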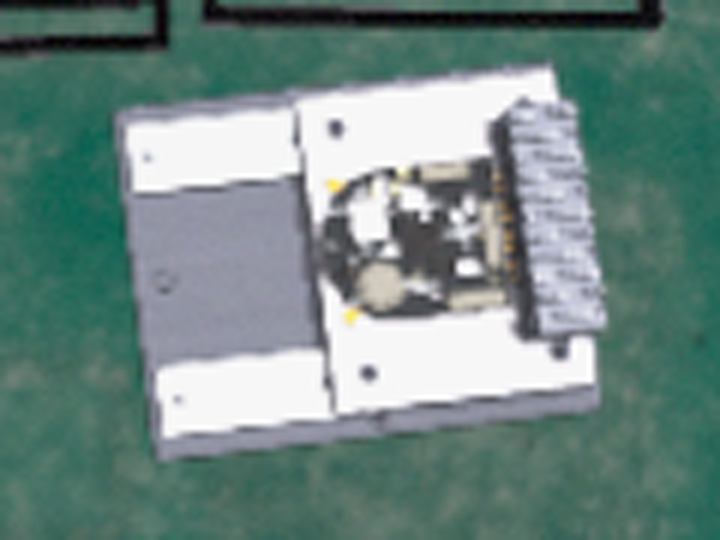

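View pics/top0_shim.png

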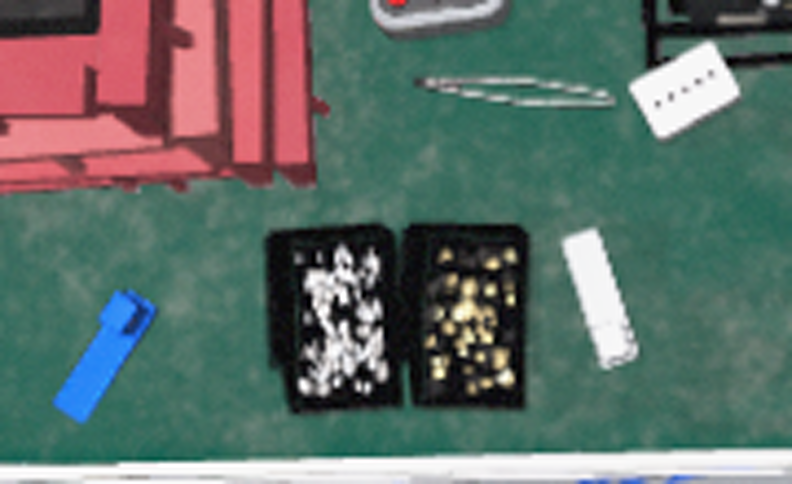

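```bash
python3 - <<'E'
from h import *
f=load("pics/top0.npz")
c=np.array([(296,101),(550,68),(598,390),(334,413)])/6+[280,170]-0.4
P=onz(f,c,42); print(P.round(1)); print([np.linalg.norm(P[i]-P[i-1]).round(1) for i in range(4)])
for i,j in((0,3),(1,2)): d=P[i]-P[j]; print("x axis yaw",np.degrees(np.arctan2(d[1],d[0])))
for i,j in((0,1),(3,2)): d=P[i]-P[j]; print("y axis yaw-90",np.degrees(np.arctan2(d[1],d[0]))-90)
print("centre",P.mean(0))
hsv=cv2.cvtColor(f["image"],cv2.COLOR_RGB2HSV)
m=((hsv[...,1]<40)&(hsv[...,2]>150)).astype(np.uint8); m[:, :205]=0;m[:,236:]=0;m[:212]=0;m[254:]=0
ct=max(cv2.findContours(m,0,cv2.CHAIN_APPROX_NONE)[0],key=cv2.contourArea); r=cv2.minAreaRect(ct);print(r); b=cv2.boxPoints(r);print(b, onz(f,b,5).round(1))
o=ctrl.get_obs(); Rt=R.from_quat(o["orientation"]).as_matrix(); print(Rt.round(3))
w=load("pics/wrist0.npz"); Rm,t=cam(w); C=-Rm.T@t; print("wristcam in tool",Rt.T@(C-o["ee_pos"]), (Rt.T@Rm.T).round(3))
E
```

```text
[[ 560.1    1.1   42. ]
 [ 573.2 -119.6   42. ]
 [ 420.8 -134.    42. ]
 [ 413.3  -10.6   42. ]]
[np.float64(147.3), np.float64(121.4), np.float64(153.1), np.float64(123.6)]
x axis yaw 4.546633373825598
x axis yaw 5.375004593223901
y axis yaw-90 6.214084051620318
y axis yaw-90 3.491628061454449
centre [491.83164069 -65.78343284  42.        ]
((220.75, 232.25), (31.306547164916992, 8.854374885559082), 71.56504821777344)
[[211.6     218.79999]
 [220.      216.     ]
 [229.9     245.70001]
 [221.5     248.5    ]] [[480.6 335.9   5. ]
 [488.1 311.8   5. ]
 [402.6 284.5   5. ]
 [395.2 308.4   5. ]]
[[-0.     0.415 -0.91 ]
 [ 0.001 -0.91  -0.415]
 [-1.    -0.001 -0.   ]]
wristcam in tool [-176.14355947   -0.54747747  -81.70272893] [[-0.    -0.299  0.954]
 [ 1.    -0.001 -0.   ]
 [ 0.001  0.954  0.299]]
```

```bash
cat >> h.py <<'E'
def go(pos,yaw):
    """shift from present pose to world pos / yaw (deg, of tool y) -> pendant units"""
    o=ctrl.get_obs(); Rt=R.from_quat(o["orientation"]).as_matrix(); y=np.degrees(np.arctan2(Rt[1,1],Rt[0,1]))
    d=Rt.T@(np.asarray(pos)-o["ee_pos"])/10; dy=(yaw-y+180)%360-180
    print("t",round(o["t"],2),"pos",o["ee_pos"].round(1),"yaw",y.round(1),"F",o["contact_force"].round(2),"gap",round(float(o["finger_gap"]),1)); print("ROW",d.round(2),"twist",round(-dy,1), "tilt",Rt[2,0].round(4))
E
python3 - <<'E'
from h import *
f=load("pics/top0.npz"); P=cloud(f)
for y0 in range(-500,700,100):
    s="";
    for x0 in range(300,800,50):
        q=P[(P[...,0]>=x0)&(P[...,0]<x0+50)&(P[...,1]>=y0)&(P[...,1]<y0+100)]
        s+=f"{np.nanmax(q[:,2]) if len(q) else -1:6.0f}"
    print(y0,s)
go((490,40,215),5)
E
```

```text
-500      9    27    37    38   169   222   224   382   391   214
-400     10    16    16    16    18   205   216   226   228   225
-300      9    30    27    19    15    14   105   224   224   224
-200      8    13    92    95    98    46   171   224   226   226
-100      9    11    92    96    95    48   187   228   226   225
0      9    11    23    19    37    44   200   223   226   222
100      9    11     9    10    10    29   210   227   225   226
200      8    17    40    11    30    33   208   223   223   227
300     10    53    60    59    11    17    51    49    48    48
400     11    56    59    59   405   405   405   405   406   405
500      8    53    60   402   405   421   432   425   425   417
600     10    12    39   402   405   438   434   429   436   426
t 0.15 pos [ 217.7 -477.4  209.4] yaw -65.5 F [ 0.24 -0.44  0.94] gap 91.8
ROW [ -0.51 -35.78 -46.24] twist -70.5 tilt -1.0
```

```bash
python3 - <<'E'
from h import *
f=load("pics/top0.npz"); P=cloud(f)
print("x:",list(range(550,680,10)))
for y0 in range(-100,240,20):
    s=""
    for x0 in range(550,680,10):
        q=P[(P[...,0]>=x0)&(P[...,0]<x0+10)&(P[...,1]>=y0)&(P[...,1]<y0+20)]
        s+=f"{np.nanmax(q[:,2]) if len(q) else -1:6.0f}"
    print(y0,s)
go((480,0,260),95)
E
```

```text
x: [550, 560, 570, 580, 590, 600, 610, 620, 630, 640, 650, 660, 670]
-100     45    47    13     8    29    27     8    50   101   158   207   223   222
-80     48    45    14    11    11    29     8    41    82   150   188   225   224
-60     46    45    12    10     6    27     5    52   100   162   200   221   223
-40     46    45    12     6     9    28     8    43    98   187   208   219   219
-20     46    46     7     6     9    31     6    35    86   158   201   219   221
0     44    14    10     6     6    27    18    38    80   143   193   214   215
20     24    13    10     7     6    27    26    35    38    97   158   209   157
40     26    12     6     9     7    26    32    32    36    38    35    36    35
60     22    13     8    10    33    22    37    40   102   169   209   185   208
80     10    10     9     8    29     7    38   100   148   200   223   200   221
100      8     5     7     7    27     6    42    95   153   210   223   221   225
120      6     9     8    11    27    10    50   103   162   208   226   223   223
140      8    11     6     6    26    10    60    95   151   194   222   227   224
160      7     7     8    19    29     7    34    86   157   189   223   222   225
180      8     7     8     7    29     5    72    98   162   210   222   224   222
200      8    26    25    27    29     8    40   111   158   208   220   217   222
220     30    29    31    31    31    25    52   104   187   200   217   216   217
t 0.15 pos [ 217.7 -477.4  209.4] yaw -65.5 F [ 0.24 -0.44  0.94] gap 91.8
ROW [ -5.02 -32.56 -43.67] twist -160.5 tilt -1.0
```

```bash
python3 -m pendant '[[-5,-32.6,-43.7,-100,255],[-5,-32.6,-43.7,-100,255],[-5,-32.6,-43.7,-100,255],[-5,-32.6,-43.7,-100,255],[-5,-32.6,-43.7,-100,255]]'; python3 -c "
from h import *
go((470,0,260),95)"
```

```text
t: 0.65
ee_pos: [338.0, -257.6, 232.8]
orientation: [0.587, 0.394, -0.587, 0.394]
contact_force: [0.7, -0.8, 0.4]
finger_gap: 56.5
t 0.65 pos [ 338.  -257.6  232.8] yaw -22.2 F [ 0.7  -0.77  0.37] gap 56.5
ROW [ -2.71   2.49 -28.84] twist -117.2 tilt -1.0
```

```bash
python3 -m pendant '[[-2.7,2.5,-28.8,-117,255],[-2.7,2.5,-28.8,-117,255],[-2.7,2.5,-28.8,-117,255],[-2.7,2.5,-28.8,-117,255],[-2.7,2.5,-28.8,-117,255]]'; python3 -c "
from h import *
go((470,0,260),95)"
```

```text
t: 1.15
ee_pos: [452.9, -36.6, 256.2]
orientation: [0.401, 0.582, -0.401, 0.582]
contact_force: [0.7, -0.3, -0.2]
finger_gap: 16.2
t 1.15 pos [452.9 -36.6 256.2] yaw 20.8 F [ 0.66 -0.25 -0.21] gap 16.2
ROW [-0.38  2.89 -2.81] twist -74.2 tilt -1.0
```

```bash
python3 -m pendant '[[-0.4,2.9,-2.8,-74,255],[-0.4,2.9,-2.8,-74,255],[-0.4,2.9,-2.8,-74,255],[-0.4,2.9,-2.8,-74,255],[-0.4,2.9,-2.8,-74,255]]'; python3 -m pendant '[[0,0,0,-31,255],[0,0,0,-31,255],[0,0,0,-31,255],[0,0,0,-31,255],[0,0,0,-31,255]]'; python3 -c "
from h import *
go((470,0,260),95)
for n in ('wrist','top'):
    f=imaging.grab_frame(n); np.savez(f'pics/{n}1.npz',**f); cv2.imwrite(f'pics/{n}1.png',f['image'][:,:,::-1])
"
```

```text
t: 1.65
ee_pos: [469.7, -2.0, 259.7]
orientation: [0.16, 0.689, -0.16, 0.688]
contact_force: [0.2, -0.7, 0.4]
finger_gap: 0.3
t: 2.15
ee_pos: [469.7, -2.2, 259.8]
orientation: [-0.028, 0.707, 0.028, 0.706]
contact_force: [0.0, 0.0, 0.2]
finger_gap: 0.3
t 2.15 pos [469.7  -2.2 259.8] yaw 94.5 F [0.01 0.01 0.21] gap 0.3
ROW [-0.02  0.22  0.04] twist -0.5 tilt -1.0
```

View pics/wrist1.png

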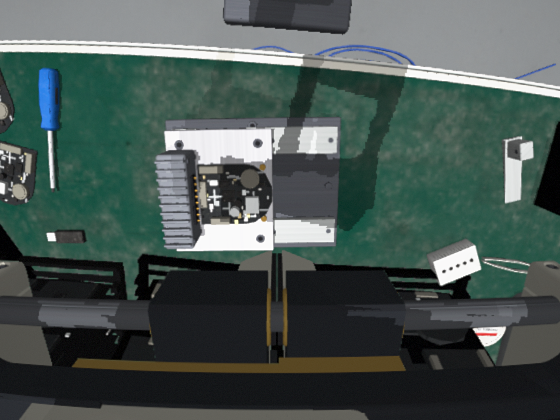

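The wrist view shows the fixture at (220,185): plate left edge from (274,128) to (273,249), both pads out to x≈338, the gauge block at (455,262) and the steel shim at (515,170) with its grip on the robot side. Next I'll refine the corners.

```bash
python3 -c "
from h import *
f=load('pics/wrist1.npz'); im=f['image'][:,:,::-1]
cv2.imwrite('pics/w1_fix.png',cv2.resize(im[110:265,150:350],None,fx=4,fy=3.8,interpolation=cv2.INTER_CUBIC)[:600])
cv2.imwrite('pics/w1_shim.png',cv2.resize(im[120:220,480:560],None,fx=6,fy=6,interpolation=cv2.INTER_CUBIC))
"
```

```text
(no output)
```

View pics/w1_fix.png

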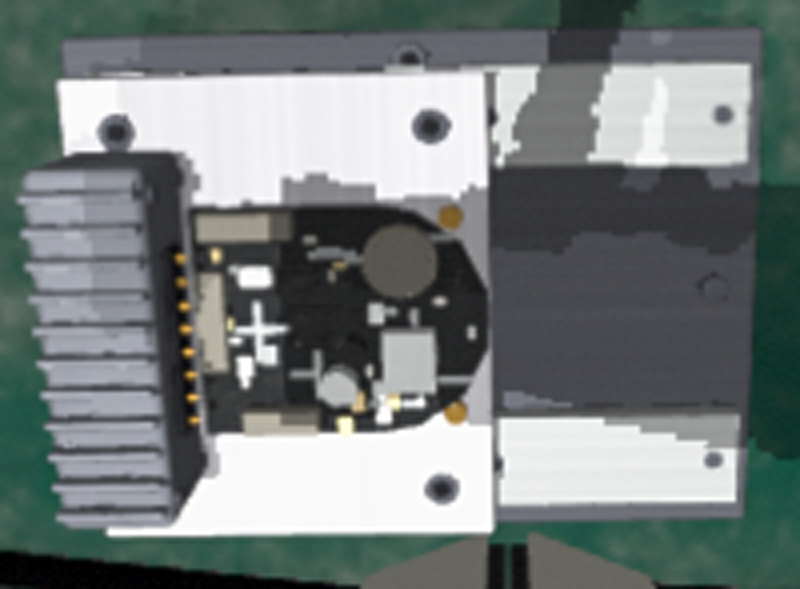

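View pics/w1_shim.png

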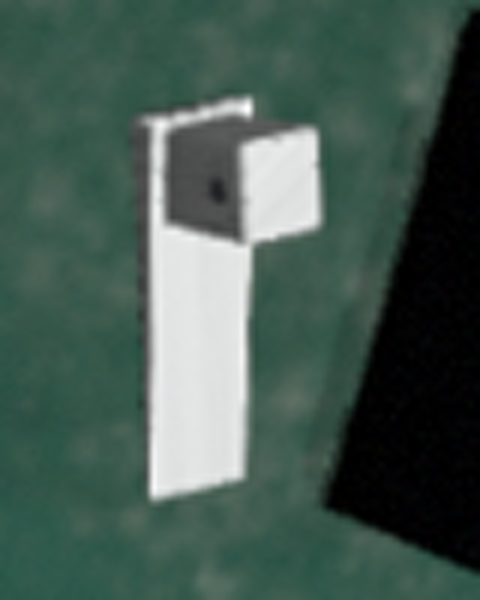

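```bash
python3 -c "
from h import *
f=load('pics/wrist1.npz'); g=lambda p:np.array(p)/[4,3.8]+[150,110]-0.4
def ang(a,b): d=a-b; return np.degrees(np.arctan2(d[1],d[0])).round(2)
P=onz(f,g([(488,73),(494,533),(58,80)]),42); print(P.round(1)); 
print('L',np.linalg.norm(P[0]-P[1]),np.linalg.norm(P[0]-P[2]),'yaw',ang(P[1],P[0]),ang(P[0],P[2])-90)
H=onz(f,g([(430,126),(441,488),(116,131)]),42); print('holes',H.round(1),np.linalg.norm(H[0]-H[1]),ang(H[1],H[0]))
q=onz(f,g([(752,64),(747,164),(742,415),(736,502)]),18); print('pads',q.round(1))
b=onz(f,g([(760,28),(743,518)]),8); print('base',b.round(1),np.linalg.norm(b[0]-b[1]),ang(b[1],b[0]))
for n in [(0.,)]:
  yaw=np.radians(ang(P[1],P[0])); Rz=np.array([[np.cos(yaw),-np.sin(yaw)],[np.sin(yaw),np.cos(yaw)]])
  c=((P[0,:2]-Rz@[-74,61])+(P[1,:2]-Rz@[74,61]))/2; print('c',c,'front',c+Rz@[-58,45],'back',c+Rz@[58,45])
s=lambda p:np.array(p)/6+[480,120]-0.4
S=onz(f,s([(150,500),(245,480)]),1.5);print('toe',S.round(1),S.mean(0))
S2=onz(f,s([(245,143),(317,128),(322,225),(245,243)]),34);print('grip top',S2.round(1),S2.mean(0),ang(S.mean(0),S2.mean(0)))
"

```

```text
[[ 416.1  -11.5   42. ]
 [ 563.1    1.2   42. ]
 [ 426.7 -133.2   42. ]]
L 147.6007386857453 122.18735840573649 yaw 4.92 4.980000000000004
holes [[ 432.9  -26.8   42. ]
 [ 548.6  -16.3   42. ]
 [ 440.8 -116.5   42. ]] 116.16049818337748 5.17
pads [[408.6  66.6  18. ]
 [439.9  68.9  18. ]
 [524.3  78.1  18. ]
 [556.   80.2  18. ]]
base [[397.6  69.4   8. ]
 [566.   85.5   8. ]] 169.13166781316752 5.47
c [494.83987293 -65.9292962 ] front [433.19416675 -26.0694554 ] back [548.76675539 -16.12074926]
toe [[489.  313.8   1.5]
 [482.4 336.3   1.5]] [485.68170762 325.05395417   1.5       ]
grip top [[405.9 290.7  34. ]
 [401.2 306.1  34. ]
 [420.5 312.8  34. ]
 [425.9 296.2  34. ]] [413.35946888 301.464249    34.        ] 18.07
```

```bash
python3 -c "
from h import *
go((433,-26.2,63),95)"; python3 -m pendant '[[10,-2,-4,0,255],[18,-2.1,-3.9,0,255],[19.2,-2.1,-3.9,0,255],[19.7,-2.1,-3.9,0,255],[19.7,-2.1,-3.9,0,255]]'
```

```text
t 2.25 pos [469.8  -2.3 259.8] yaw 94.3 F [-0.21  0.75 -0.41] gap 0.4
ROW [19.69 -2.11 -3.84] twist -0.7 tilt -1.0
t: 2.75
ee_pos: [428.0, -25.5, 58.7]
orientation: [-0.025, 0.71, 0.027, 0.703]
contact_force: [-0.4, 1.1, 0.9]
finger_gap: 0.3
```

```bash
python3 -m pendant '[[0,0,0,0,255],[0,0,0,0,255]]';  python3 -c "
from h import *
go((433,-26.2,55),95)"
```

```text
t: 2.95
ee_pos: [434.7, -26.5, 65.1]
orientation: [-0.028, 0.705, 0.027, 0.708]
contact_force: [0.3, 0.0, 0.3]
finger_gap: 0.4
t 2.95 pos [434.7 -26.5  65.1] yaw 94.4 F [0.27 0.05 0.33] gap 0.4
ROW [ 1.01  0.05 -0.18] twist -0.6 tilt -1.0
```

```bash
python3 -m pendant '[[0.3,0,0,0,255],[0.6,0,0,0,255],[0.8,0,0,0,255],[0.8,0,0,0,255]]'; python3 -m pendant '[[0.1,0,0,0,255],[0.2,0,0,0,255],[0.2,0,0,0,255]]';python3 -m pendant '[[0.1,0,0,0,255],[0.1,0,0,0,255]]'
```

```text
t: 3.35
ee_pos: [432.7, -26.2, 55.1]
orientation: [-0.027, 0.706, 0.027, 0.707]
contact_force: [0.4, 0.4, -0.7]
finger_gap: 0.5
t: 3.65
ee_pos: [432.5, -26.2, 52.9]
orientation: [-0.027, 0.707, 0.027, 0.706]
contact_force: [-0.4, -0.4, -0.5]
finger_gap: 0.2
t: 3.85
ee_pos: [432.6, -26.2, 51.9]
orientation: [-0.027, 0.707, 0.027, 0.707]
contact_force: [-0.4, 0.1, 0.2]
finger_gap: 0.7
```

```bash
for i in 1 2; do python3 -m pendant '[[0.05,0,0,0,255],[0.05,0,0,0,255]]' | grep -E 'ee_pos|force'; done; python3 -c "
from h import *
go((433,-26.2,55),95)"
```

```text
ee_pos: [432.6, -26.2, 51.4]
contact_force: [0.3, -0.4, 0.4]
ee_pos: [432.6, -26.2, 51.0]
contact_force: [0.6, 0.0, 0.4]
t 4.25 pos [432.6 -26.2  51. ] yaw 94.4 F [0.63 0.03 0.36] gap 0.6
ROW [-0.4  -0.    0.04] twist -0.6 tilt -1.0
```

```bash
for i in 1 2 3 4; do python3 -m pendant '[[0.05,0,0,0,255],[0.05,0,0,0,255]]' | grep -E 'ee_pos|force'; done
```

```text
ee_pos: [432.6, -26.2, 50.5]
contact_force: [-0.0, 0.3, -0.3]
ee_pos: [432.6, -26.2, 49.9]
contact_force: [0.1, 1.3, -0.2]
ee_pos: [432.6, -26.2, 49.4]
contact_force: [-0.9, -0.3, -0.1]
ee_pos: [432.6, -26.2, 48.9]
contact_force: [0.6, 0.1, 0.5]
```

```bash
python3 -c "
from h import *
f=imaging.grab_frame('wrist'); np.savez('pics/wrist2.npz',**f); cv2.imwrite('pics/wrist2.png',f['image'][:,:,::-1])
f=imaging.grab_frame('scene'); np.savez('pics/scene2.npz',**f); cv2.imwrite('pics/scene2.png',f['image'][:,:,::-1])
"
```

```text
(no output)
```

View pics/wrist2.png

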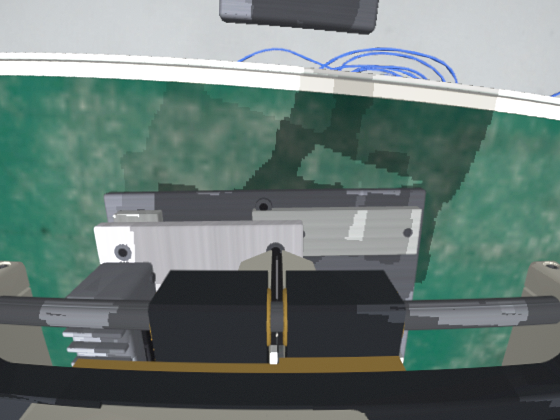

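View pics/scene2.png

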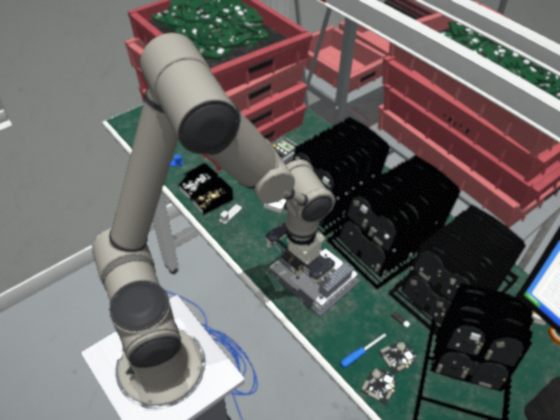

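```bash
python3 -c "
from h import *
for n in ('wrist1','wrist2'):
  f=load(f'pics/{n}.npz'); P=cloud(f)
  print(n)
  for nm,(x,y) in dict(plF=(433,-45),plF2=(425,-60),plB=(548,-40),padF=(430,40),padB=(542,50),base=(480,45),bench=(380,0),bench2=(490,120)).items():
    q=P[(abs(P[...,0]-x)<6)&(abs(P[...,1]-y)<6)]; print(nm,len(q),np.nanmedian(q[:,2]).round(2) if len(q) else '')
im=load('pics/wrist2.npz')['image'][:,:,::-1]
cv2.imwrite('pics/w2c.png',cv2.resize(im[200:300,220:340],None,fx=6,fy=6,interpolation=cv2.INTER_CUBIC))
"
```

```text
wrist1
plF 115 42.81
plF2 135 42.93
plB 92 43.0
padF 296 357.55
padB 78 19.31
base 86 9.25
bench 101 2.92
bench2 83 2.61
wrist2
plF 401 42.91
plF2 722 41.92
plB 0 
padF 304 16.45
padB 0 
base 0 
bench 342 2.89
bench2 0
```

View pics/w2c.png

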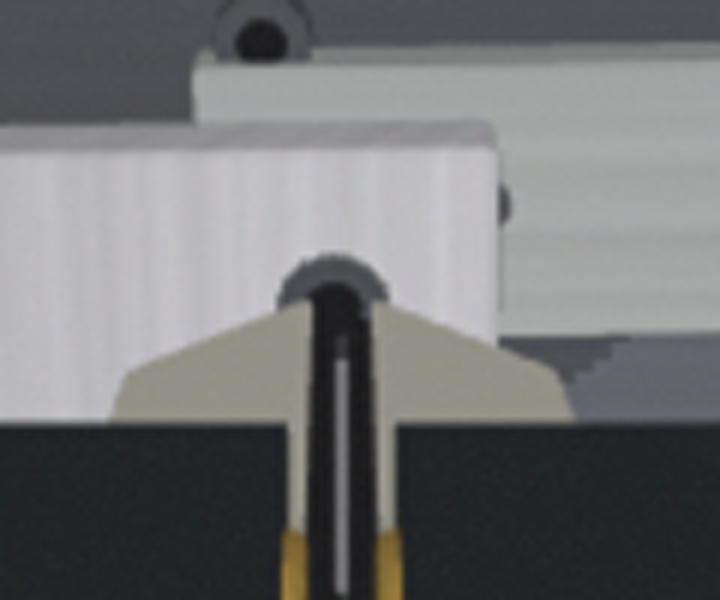

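```bash
for i in 1 2 3 4; do python3 -m pendant '[[0.05,0,0,0,255],[0.05,0,0,0,255]]' | grep -E 'ee_pos|force'; done
```

```text
ee_pos: [432.6, -26.2, 48.4]
contact_force: [-0.2, -0.2, -1.0]
ee_pos: [432.6, -26.2, 47.9]
contact_force: [-0.7, -0.1, 0.5]
ee_pos: [432.6, -26.2, 47.4]
contact_force: [-0.1, 1.4, 0.4]
ee_pos: [432.6, -26.2, 46.9]
contact_force: [-0.6, -0.2, 0.2]
```

```bash
python3 -c "
from h import *
f=imaging.grab_frame('wrist'); np.savez('pics/wrist3.npz',**f); im=f['image'][:,:,::-1]
cv2.imwrite('pics/w3c.png',cv2.resize(im[190:290,220:340],None,fx=6,fy=6,interpolation=cv2.INTER_CUBIC))
P=cloud(f)
for nm,(x,y) in dict(plF=(433,-45),plF2=(425,-60),plF3=(425,-100),padF=(430,40),bench=(380,0)).items():
    q=P[(abs(P[...,0]-x)<6)&(abs(P[...,1]-y)<6)]; print(nm,len(q),np.nanmedian(q[:,2]).round(2) if len(q) else '')
print(proj(f,[[432.6,-26.2,35.9],[432.6,-26.2,42]]),f['tvec'])
o=ctrl.get_obs(); print(o['tau'],o['wrist_torque'])
"
```

```text
plF 405 42.95
plF2 733 42.02
plF3 1802 136.57
padF 308 16.46
bench 350 2.89
[[275.63379788 246.65467686]
 [275.60180196 250.87535654]] [  58.77138752 -399.21431312  109.11325888]
[-5.37809831e-05 -3.77098382e+01 -1.59195542e+01 -4.18700476e-02
  6.11751527e-02  1.87903197e-06] [ 0.16930853 -0.1218114   0.05778057]
```

View pics/w3c.png

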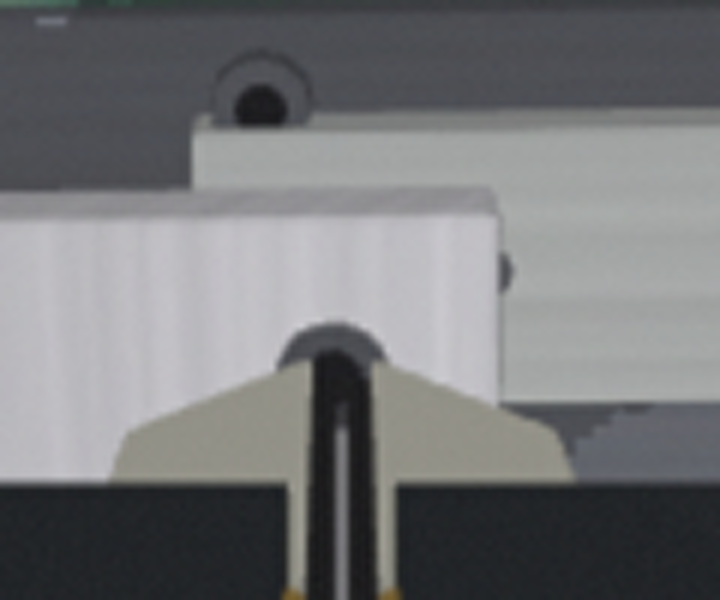

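```bash
for i in 1 2 3 4 5; do python3 -m pendant '[[0.05,0,0,0,255],[0.05,0,0,0,255]]' | grep -E 'ee_pos|force'; done
```

```text
ee_pos: [432.6, -26.2, 46.5]
contact_force: [-0.5, 0.3, -1.2]
ee_pos: [432.6, -26.2, 45.9]
contact_force: [-0.9, 1.2, -0.0]
ee_pos: [432.6, -26.2, 45.4]
contact_force: [-0.5, 0.4, 0.2]
ee_pos: [432.6, -26.2, 44.9]
contact_force: [-0.2, 0.8, 0.6]
ee_pos: [432.6, -26.2, 44.4]
contact_force: [-0.4, -0.1, -0.2]
```

```bash
python3 -c "
from h import *
f=imaging.grab_frame('wrist'); np.savez('pics/wrist4.npz',**f); im=f['image'][:,:,::-1]
cv2.imwrite('pics/w4c.png',cv2.resize(im[190:290,220:340],None,fx=6,fy=6,interpolation=cv2.INTER_CUBIC))
P=cloud(f)
for nm,(x,y) in dict(plF=(433,-45),plF2=(425,-60),padF=(430,40),bench=(380,0)).items():
    q=P[(abs(P[...,0]-x)<6)&(abs(P[...,1]-y)<6)]; print(nm,len(q),np.nanmedian(q[:,2]).round(2) if len(q) else '')
# finger tip profile by depth down column
for v in range(225,285,4): print(v,[P[v,u].round(0).tolist() for u in (262,270,276,284,290)])
"
```

```text
plF 396 42.85
plF2 756 41.97
padF 317 16.51
bench 355 2.84
225 [[418.0, -35.0, 39.0], [417.0, -31.0, 39.0], [417.0, -27.0, 40.0], [416.0, -23.0, 41.0], [416.0, -19.0, 39.0]]
229 [[419.0, -35.0, 43.0], [418.0, -30.0, 43.0], [418.0, -27.0, 44.0], [418.0, -23.0, 42.0], [417.0, -19.0, 43.0]]
233 [[421.0, -35.0, 42.0], [421.0, -30.0, 43.0], [421.0, -27.0, 41.0], [420.0, -23.0, 44.0], [420.0, -19.0, 43.0]]
237 [[423.0, -34.0, 43.0], [423.0, -30.0, 43.0], [423.0, -27.0, 43.0], [422.0, -22.0, 44.0], [422.0, -19.0, 43.0]]
241 [[426.0, -34.0, 42.0], [425.0, -30.0, 43.0], [425.0, -27.0, 44.0], [425.0, -22.0, 43.0], [424.0, -19.0, 43.0]]
245 [[428.0, -34.0, 43.0], [428.0, -30.0, 43.0], [428.0, -26.0, 42.0], [427.0, -22.0, 43.0], [427.0, -19.0, 43.0]]
249 [[431.0, -34.0, 42.0], [430.0, -30.0, 44.0], [430.0, -26.0, 43.0], [430.0, -22.0, 43.0], [429.0, -18.0, 43.0]]
253 [[422.0, -34.0, 67.0], [422.0, -30.0, 67.0], [423.0, -27.0, 63.0], [421.0, -23.0, 66.0], [421.0, -20.0, 67.0]]
257 [[422.0, -33.0, 71.0], [422.0, -30.0, 72.0], [423.0, -27.0, 68.0], [422.0, -23.0, 70.0], [422.0, -20.0, 70.0]]
261 [[422.0, -33.0, 75.0], [422.0, -30.0, 75.0], [423.0, -27.0, 72.0], [421.0, -23.0, 76.0], [421.0, -20.0, 75.0]]
265 [[422.0, -33.0, 80.0], [422.0, -29.0, 79.0], [423.0, -27.0, 77.0], [421.0, -23.0, 80.0], [421.0, -20.0, 80.0]]
269 [[423.0, -33.0, 83.0], [422.0, -29.0, 83.0], [423.0, -27.0, 81.0], [422.0, -23.0, 82.0], [421.0, -21.0, 83.0]]
273 [[397.0, -32.0, 135.0], [422.0, -29.0, 87.0], [423.0, -27.0, 84.0], [421.0, -23.0, 88.0], [397.0, -25.0, 135.0]]
277 [[397.0, -32.0, 137.0], [422.0, -29.0, 91.0], [423.0, -27.0, 88.0], [422.0, -23.0, 91.0], [397.0, -25.0, 137.0]]
281 [[397.0, -32.0, 140.0], [422.0, -29.0, 94.0], [423.0, -27.0, 92.0], [421.0, -23.0, 95.0], [396.0, -25.0, 141.0]]
```

View pics/w4c.png

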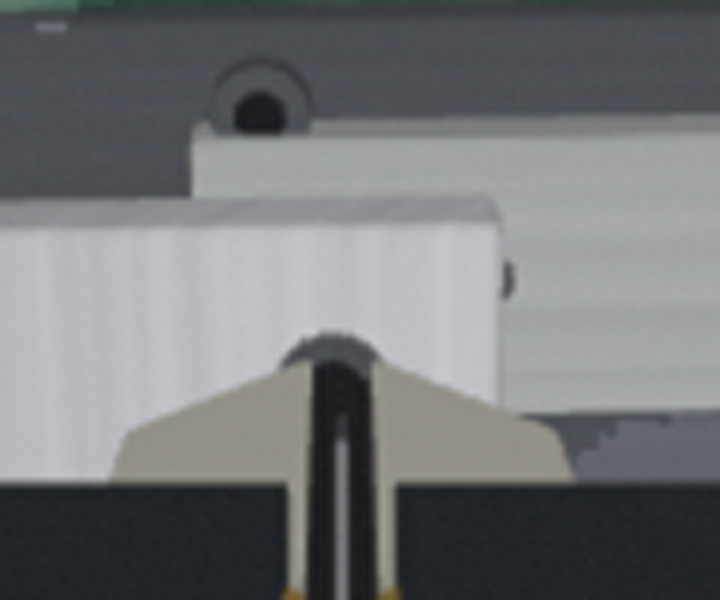

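```bash
python3 -c "
from h import *
o=ctrl.get_obs(); print(ctrl.nose_length, o['ee_pos'])
Rt=R.from_quat(o['orientation']).as_matrix()
f=load('pics/wrist4.npz'); P=(cloud(f)-o['ee_pos'])@Rt; print('now',P[249:300:3,276].round(0).tolist())
f=load('pics/wrist0.npz'); Rt=cam(f)[0]
# tool frame at start
q=R.from_quat([-0.691,-0.151,0.691,-0.15]).as_matrix(); P=(cloud(f)-[217.7,-477.25,209.3])@q
for u in (150,170,180,186,370,380,395): print(u,[P[v,u].round(0).tolist() for v in range(252,345,12)])
Rm,t=cam(load('pics/wrist4.npz')); print(-Rm.T@t)
"
```

```text
11.0 [432.58050339 -26.21470249  44.4400471 ]
now [[1.0, 0.0, -3.0], [2.0, 0.0, -1.0], [-22.0, 0.0, -10.0], [-25.0, 0.0, -9.0], [-28.0, 0.0, -9.0], [-31.0, 0.0, -9.0], [-34.0, 0.0, -9.0], [-37.0, 0.0, -9.0], [-40.0, 0.0, -9.0], [-43.0, 0.0, -9.0], [-44.0, 0.0, -9.0], [-47.0, 0.0, -9.0], [-47.0, 0.0, -7.0], [-48.0, 0.0, -6.0], [-48.0, 0.0, -5.0], [-48.0, 0.0, -4.0], [-48.0, 0.0, -2.0]]
150 [[925.0, -449.0, 417.0], [-35.0, -59.0, -12.0], [-46.0, -55.0, -12.0], [-56.0, -51.0, -12.0], [-96.0, -35.0, -31.0], [-100.0, -33.0, -30.0], [-103.0, -33.0, -28.0], [-68.0, -49.0, 2.0]]
170 [[929.0, -378.0, 418.0], [-35.0, -49.0, -12.0], [-43.0, -47.0, -10.0], [-46.0, -47.0, -6.0], [-48.0, -46.0, -1.0], [-101.0, -28.0, -31.0], [-102.0, -28.0, -28.0], [921.0, -414.0, 771.0]]
180 [[-20.0, -49.0, -11.0], [-30.0, -46.0, -9.0], [-32.0, -46.0, -4.0], [-34.0, -46.0, 2.0], [-35.0, -46.0, 7.0], [-100.0, -26.0, -30.0], [-102.0, -25.0, -28.0], [928.0, -377.0, 775.0]]
186 [[928.0, -320.0, 418.0], [-20.0, -46.0, -4.0], [-22.0, -46.0, 1.0], [-24.0, -46.0, 7.0], [926.0, -337.0, 612.0], [-100.0, -24.0, -30.0], [-103.0, -24.0, -28.0], [923.0, -351.0, 771.0]]
370 [[929.0, 330.0, 419.0], [-26.0, 45.0, -7.0], [-26.0, 46.0, -1.0], [-29.0, 45.0, 4.0], [926.0, 346.0, 613.0], [-100.0, 24.0, -30.0], [-103.0, 23.0, -28.0], [919.0, 360.0, 770.0]]
380 [[-21.0, 51.0, -11.0], [-33.0, 48.0, -11.0], [-41.0, 46.0, -9.0], [-43.0, 46.0, -4.0], [-45.0, 45.0, 1.0], [nan, nan, nan], [-101.0, 27.0, -27.0], [926.0, 401.0, 776.0]]
395 [[924.0, 418.0, 418.0], [-34.0, 54.0, -11.0], [-46.0, 50.0, -11.0], [-55.0, 48.0, -11.0], [-63.0, 45.0, -10.0], [-101.0, 30.0, -30.0], [-102.0, 30.0, -28.0], [-65.0, 46.0, 5.0]]
[352.01421288 -31.7589698  220.6807731 ]
```

```bash
for i in 1 2 3; do python3 -m pendant '[[0.1,0,0,0,255],[0.2,0,0,0,255],[0.3,0,0,0,255],[0.4,0,0,0,255],[0.4,0,0,0,255]]' | grep -E 'ee_pos|force'; done
```

```text
ee_pos: [432.5, -26.2, 40.3]
contact_force: [-1.0, -0.5, 0.2]
ee_pos: [432.5, -26.2, 36.4]
contact_force: [0.5, -0.2, -1.1]
ee_pos: [432.5, -26.2, 32.3]
contact_force: [-0.6, -0.1, 0.2]
```

```bash
python3 -m pendant '[[0.1,0,0,0,255],[0.2,0,0,0,255],[0.3,0,0,0,255],[0.4,0,0,0,255],[0.4,0,0,0,255]]' | grep -E 'ee_pos|force'; python3 -c "
from h import *
o=ctrl.get_obs()
f=imaging.grab_frame('wrist'); np.savez('pics/wrist5.npz',**f); im=f['image'][:,:,::-1]
cv2.imwrite('pics/w5c.png',cv2.resize(im[190:290,220:340],None,fx=6,fy=6,interpolation=cv2.INTER_CUBIC))
P=cloud(f); print(P[220:290:4,276].round(0).tolist())
f=imaging.grab_frame('scene'); np.savez('pics/scene5.npz',**f); im=f['image'][:,:,::-1]; cv2.imwrite('pics/s5c.png',cv2.resize(im[160:330,230:400],None,fx=3.5,fy=3.5,interpolation=cv2.INTER_CUBIC))
"
```

```text
ee_pos: [432.5, -26.2, 28.3]
contact_force: [-0.1, 0.6, 0.7]
[[417.0, -27.0, 13.0], [418.0, -27.0, 18.0], [421.0, -27.0, 17.0], [424.0, -27.0, 17.0], [417.0, -27.0, 39.0], [418.0, -27.0, 43.0], [421.0, -27.0, 42.0], [423.0, -27.0, 42.0], [425.0, -27.0, 42.0], [424.0, -27.0, 50.0], [423.0, -27.0, 56.0], [423.0, -27.0, 59.0], [423.0, -27.0, 63.0], [423.0, -27.0, 67.0], [423.0, -27.0, 71.0], [423.0, -27.0, 74.0], [425.0, -26.0, 75.0], [425.0, -26.0, 77.0]]
```

View pics/w5c.png

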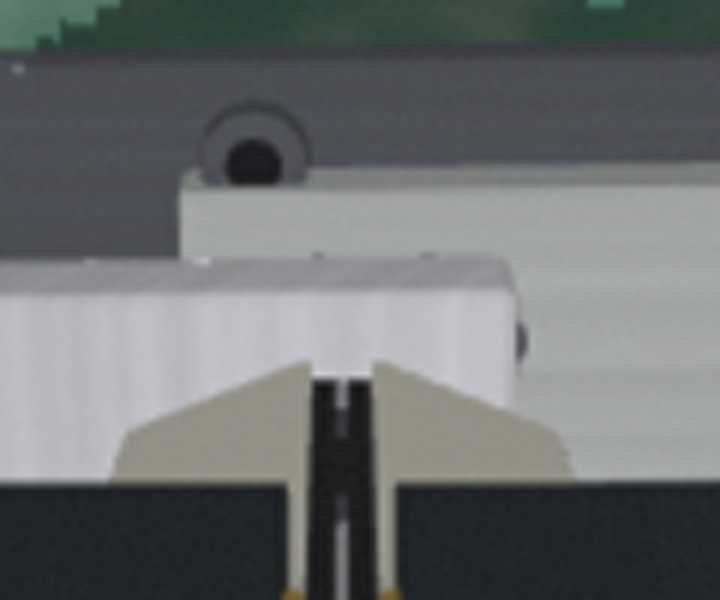

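View pics/s5c.png

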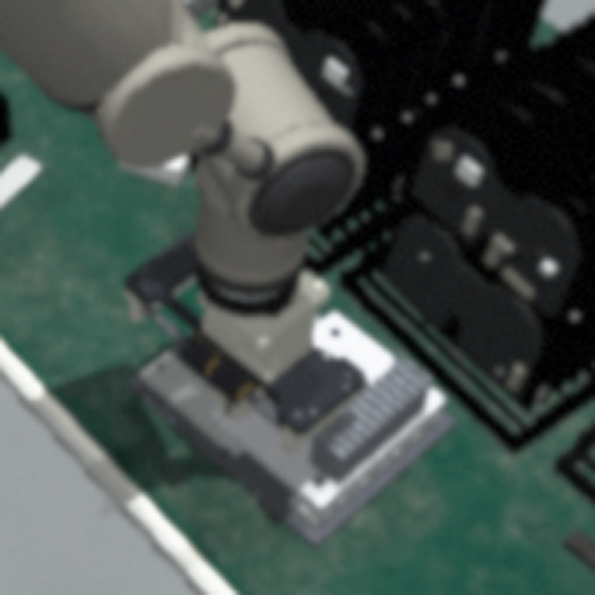

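```bash
for i in 1 2 3 4 5 6 7 8; do python3 -m pendant '[[0.05,0,0,0,255],[0.05,0,0,0,255]]' | grep -E 'ee_pos|force'; done
```

```text
ee_pos: [432.6, -26.2, 28.0]
contact_force: [0.6, 0.1, 0.5]
ee_pos: [432.6, -26.2, 27.4]
contact_force: [0.6, -0.6, -0.3]
ee_pos: [432.6, -26.2, 26.9]
contact_force: [-0.2, -1.1, -0.0]
ee_pos: [432.6, -26.2, 26.4]
contact_force: [0.3, 0.2, 0.2]
ee_pos: [432.6, -26.2, 25.9]
contact_force: [-0.5, 0.5, -0.1]
ee_pos: [432.6, -26.2, 25.4]
contact_force: [0.1, 0.0, -0.1]
ee_pos: [432.6, -26.2, 25.0]
contact_force: [-0.4, 0.1, -0.2]
ee_pos: [432.6, -26.2, 24.6]
contact_force: [-0.5, 1.4, 3.8]
```

```bash
for i in 1 2 3; do python3 -m pendant '[[0.05,0,0,0,255],[0.05,0,0,0,255]]' | grep -E 'ee_pos|force'; done
```

```text
ee_pos: [432.5, -26.1, 24.2]
contact_force: [-1.1, 0.3, 5.6]
ee_pos: [432.4, -26.0, 23.7]
contact_force: [-2.0, 1.9, 5.8]
ee_pos: [432.4, -25.9, 23.1]
contact_force: [-2.1, 2.0, 6.7]
```

```bash
for i in 1 2 3; do python3 -m pendant '[[0.05,0,0,0,255],[0.05,0,0,0,255]]' | grep -E 'ee_pos|force'; done
```

```text
ee_pos: [432.2, -25.8, 22.6]
contact_force: [-1.9, 3.1, 6.9]
ee_pos: [432.2, -25.8, 22.3]
contact_force: [-2.4, 4.1, 8.7]
ee_pos: [432.2, -25.7, 22.1]
contact_force: [-3.7, 3.7, 12.5]
```

```bash
python3 -m pendant '[[-0.05,0,0,0,255],[-0.1,0,0,0,255],[-0.2,0,0,0,255],[-0.3,0,0,0,255],[-0.4,0,0,0,255]]' | grep -E 'ee_pos|force';python3 -m pendant '[[-0.2,0,0,0,255],[-0.5,0,0,0,255],[-1,0,0,0,255],[-1,0,0,0,255]]' | grep -E 'ee_pos|force'; python3 -c "
from h import *
go((548.7,-16.2,35),95)"
```

```text
ee_pos: [432.7, -26.3, 25.5]
contact_force: [-0.3, 0.1, 0.1]
ee_pos: [433.1, -26.4, 36.1]
contact_force: [0.7, 0.4, 0.6]
t 12.85 pos [433.1 -26.4  36.1] yaw 94.4 F [0.67 0.36 0.64] gap 0.7
ROW [ 0.12  0.12 11.61] twist -0.6 tilt -1.0
```

```bash
python3 -m pendant '[[-2,0,0,0,255],[-3,0.1,2,0,255],[-3,0.1,6,0,255],[-3,0.1,10,0,255],[-3,0.1,11.6,0,255]]' | grep -E 'ee_pos|force';python3 -m pendant '[[0,0,0,0,255],[0,0,0,0,255],[0,0,0,0,255]]' | grep -E 'ee_pos|force';python3 -c "
from h import *
go((548.7,-16.2,30),95)"
```

```text
ee_pos: [551.7, -16.2, 65.9]
contact_force: [0.1, 0.6, -0.9]
ee_pos: [546.8, -16.2, 65.3]
contact_force: [-0.8, 0.1, 0.6]
t 13.65 pos [546.8 -16.2  65.3] yaw 94.4 F [-0.81  0.05  0.59] gap 0.6
ROW [ 3.53 -0.01  0.2 ] twist -0.6 tilt -1.0
```

```bash
python3 -m pendant '[[1,0,0.1,0,255],[2,0,0.2,0,255],[3,0,0.2,0,255],[3.6,0,0.2,0,255],[3.6,0,0.2,0,255]]' | grep -E 'ee_pos|force';python3 -m pendant '[[0.1,0,0,0,255],[0.2,0,0,0,255],[0.3,0,0,0,255],[0.35,0,0,0,255],[0.35,0,0,0,255]]' | grep -E 'ee_pos|force'; for i in 1 2 3; do python3 -m pendant '[[0.05,0,0,0,255],[0.05,0,0,0,255]]' | grep -E 'ee_pos|force'; done
```

```text
ee_pos: [549.2, -16.0, 28.1]
contact_force: [0.6, -0.7, 0.8]
ee_pos: [550.3, -16.1, 26.1]
contact_force: [0.2, -1.2, 0.2]
ee_pos: [550.2, -16.1, 25.5]
contact_force: [-0.4, -0.1, -0.4]
ee_pos: [550.3, -16.1, 25.1]
contact_force: [0.3, 0.9, 1.3]
ee_pos: [550.3, -16.1, 25.0]
contact_force: [-1.5, 0.5, 5.4]
```

```bash
for i in 1 2; do python3 -m pendant '[[0.05,0,0,0,255],[0.05,0,0,0,255]]' | grep -E 'ee_pos|force'; done
```

```text
ee_pos: [550.3, -16.1, 24.9]
contact_force: [-2.8, 0.4, 8.5]
ee_pos: [550.4, -16.1, 24.8]
contact_force: [-3.5, 1.6, 12.3]
```

```bash
python3 -m pendant '[[-0.1,0,0,0,255],[-0.2,0,0,0,255],[-1,0,0,0,255],[-4,0,0,0,255],[-8,0,0,0,255]]' | grep -E 'ee_pos|force';python3 -c "
from h import *
go((413,301,110),108)
f=load('pics/top0.npz');P=cloud(f)
q=P[200:270,140:208]; q=q[(q[...,2]>25)&(q[...,0]<520)]; print(q.min(0),q.max(0))"
```

```text
ee_pos: [548.8, -15.9, 103.0]
contact_force: [0.9, -0.9, 0.7]
t 16.15 pos [548.8 -15.9 103. ] yaw 94.4 F [ 0.91 -0.87  0.66] gap 0.8
ROW [ -0.62  32.65 -11.1 ] twist -13.6 tilt -1.0
[371.42616516 350.40695846  25.00344372] [519.99921861 515.69030385 202.0459063 ]
```

```bash
python3 -m pendant '[[-0.6,2.5,-6,-2,161],[-0.6,8,-11,-5,161],[-0.6,14,-11,-9,161],[-0.6,20,-11,-13.6,161],[-0.6,26,-11,-13.6,161]]' | grep -E 'ee_pos|force';python3 -c "
from h import *
go((413,301,110),108)"
```

```text
ee_pos: [427.5, 177.1, 110.2]
contact_force: [1.7, -0.3, 0.1]
t 16.65 pos [427.5 177.1 110.2] yaw 108.1 F [ 1.68 -0.32  0.07] gap 32.6
ROW [ 0.02 12.22  2.47] twist 0.1 tilt -1.0
```

```bash
python3 -m pendant '[[0,3,0.4,0,161],[0,6,1,0,161],[0,6.5,1.2,0,161],[0,6.5,1.2,0,161],[0,6.5,1.2,0,161]]' | grep -E 'ee_pos|force';python3 -c "
from h import *
go((413,301,60),108)
f=imaging.grab_frame('wrist'); np.savez('pics/wrist6.npz',**f); cv2.imwrite('pics/wrist6.png',f['image'][:,:,::-1])"
```

```text
ee_pos: [419.8, 240.5, 109.4]
contact_force: [-0.2, 0.7, 0.3]
t 17.15 pos [419.8 240.5 109.4] yaw 108.0 F [-0.22  0.68  0.31] gap 34.1
ROW [4.94 5.97 1.23] twist 0.0 tilt -1.0
```

View pics/wrist6.png

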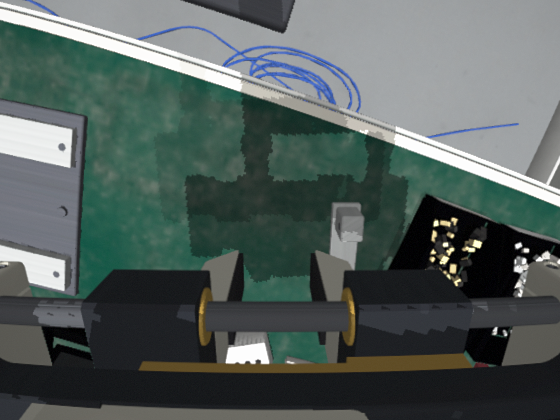

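```bash
python3 -c "
from h import *
f=load('pics/wrist6.npz'); im=f['image'][:,:,::-1]
cv2.imwrite('pics/w6c.png',cv2.resize(im[190:280,310:390],None,fx=6.6,fy=6.6,interpolation=cv2.INTER_CUBIC))"
```

```text
(no output)
```

View pics/w6c.png

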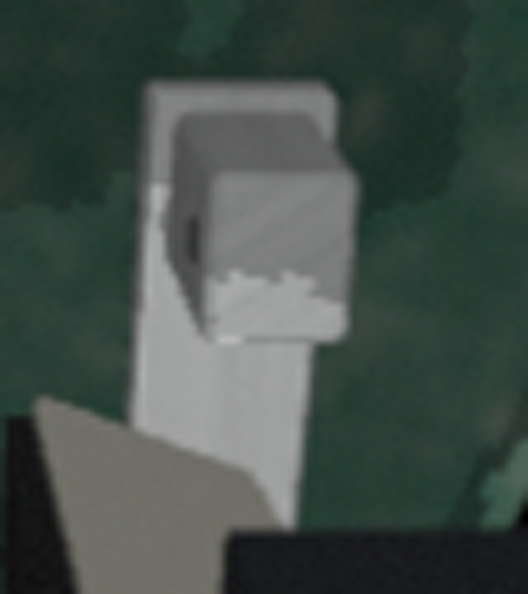

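```bash
python3 -c "
from h import *
f=load('pics/wrist6.npz'); s=lambda p:np.array(p)/6.6+[310,190]-0.4
a=lambda d:np.degrees(np.arctan2(d[1],d[0])).round(1)
S=onz(f,s([(212,172),(356,172),(348,340),(207,340)]),34);print(S.round(1),S.mean(0).round(1),[np.linalg.norm(S[i]-S[i-1]).round(1) for i in range(4)], a(S[1]-S[0]),a(S[2]-S[3]),a(S[3]-S[0]),a(S[2]-S[1]))
T=onz(f,s([(148,83),(336,88)]),8.5);print('tail',T.round(1),T.mean(0).round(1),a(T[1]-T[0]))
T=onz(f,s([(131,420),(148,83)]),6);print('left edge',a(T[0]-T[1]))
print(depth(f,s([(280,220),(280,120),(230,380)])).round(1))
E=onz(f,[(70,200)],8)
"
```

```text
[[405.9 289.5  34. ]
 [400.7 305.7  34. ]
 [420.7 312.9  34. ]
 [425.9 296.6  34. ]] [413.3 301.2  34. ] [np.float64(21.2), np.float64(17.0), np.float64(21.3), np.float64(17.1)] 108.0 107.8 19.7 19.8
tail [[403.7 284.8   8.5]
 [396.8 308.    8.5]] [400.3 296.4   8.5] 106.5
left edge 18.0
[[408.5 298.7  35.8]
 [401.7 300.7  15. ]
 [439.8 310.8   5.6]]
```

```bash
python3 -m pendant '[[1,3,0.7,0,161],[2.5,6,1.2,0,161],[4,6,1.2,0,161],[4,6,1.2,0,161],[4,6,1.2,0,161]]' | grep -E 'ee_pos|force';python3 -c "
from h import *
go((413.3,301.2,40),108)"
```

```text
ee_pos: [412.8, 301.0, 69.5]
contact_force: [0.6, 0.0, -0.6]
t 17.7 pos [412.8 301.   69.5] yaw 107.9 F [ 0.63  0.04 -0.63] gap 34.1
ROW [2.95 0.   0.05] twist -0.1 tilt -1.0
```

```bash
python3 -m pendant '[[2,0,0,0,161],[4,0,0,0,161],[5,0,0,0,161],[5.6,0,0,0,161],[5.6,0,0,0,161]]' | grep -E 'ee_pos|force';python3 -c "
from h import *
go((413.3,301.2,-4),108)
f=imaging.grab_frame('wrist'); cv2.imwrite('pics/wrist7.png',f['image'][:,:,::-1])"
```

```text
ee_pos: [412.7, 301.6, 13.4]
contact_force: [0.3, -0.1, -0.5]
t 18.2 pos [412.7 301.6  13.4] yaw 108.0 F [ 0.34 -0.12 -0.46] gap 33.9
ROW [ 1.74 -0.06  0.04] twist -0.0 tilt -1.0
```

View pics/wrist7.png

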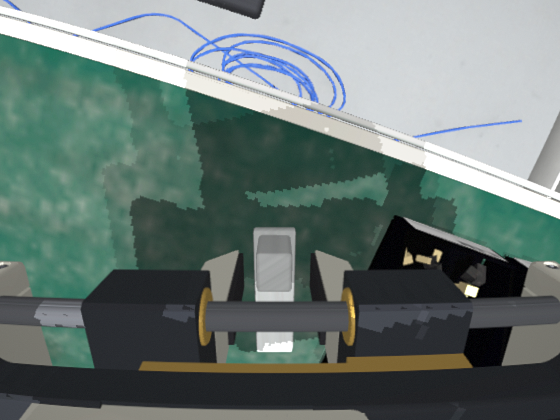

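The block at (275,262) sits centred between the fingers. I'll descend and grip it.

```bash
python3 -m pendant '[[0.8,0,0,0,161],[1.4,0,0,0,161],[1.7,0,0,0,161],[1.7,0,0,0,161]]' | grep -E 'ee_pos|force'; python3 -m pendant '[[0,0,0,0,200],[0,0,0,0,255],[0,0,0,0,255],[0,0,0,0,255],[0,0,0,0,255]]' 15;  python3 -c "
from h import *
go((413.3,301.2,-4),108)"
```

```text
ee_pos: [412.2, 301.9, -4.1]
contact_force: [-0.1, -0.1, -0.7]
t: 19.15
ee_pos: [412.6, 302.1, -3.4]
orientation: [-0.111, 0.698, 0.111, 0.699]
contact_force: [0.1, -0.4, 1.3]
finger_gap: 18.3
t 19.15 pos [412.6 302.1  -3.4] yaw 108.0 F [ 0.06 -0.4   1.34] gap 18.3
ROW [ 0.06 -0.11  0.03] twist 0.0 tilt -1.0
```

```bash
python3 -m pendant '[[-1,0,0,0,255],[-3,0,0,0,255],[-6,0,0,0,255],[-7.4,0,0,0,255],[-7.4,0,0,0,255]]' | grep -E 'ee_pos|force|gap';python3 -c "
from h import *
go((424.9,120,70),5)"
```

```text
ee_pos: [413.9, 302.8, 72.9]
contact_force: [0.3, -0.6, -1.0]
finger_gap: 17.9
t 19.65 pos [413.9 302.8  72.9] yaw 108.0 F [ 0.27 -0.64 -1.05] gap 17.9
ROW [  0.26 -17.73  -4.61] twist 103.0 tilt -1.0
```

```bash
python3 -m pendant '[[0.2,-3,-1,8,255],[0.2,-6,-2,16,255],[0.2,-9,-3,24,255],[0.2,-12,-4,32,255],[0.2,-15,-4.5,40,255]]' | grep -E 'ee_pos|force|gap';python3 -c "
from h import *
go((424.9,120,70),5)"
```

```text
ee_pos: [414.8, 144.2, 67.7]
contact_force: [0.5, -0.4, -1.3]
finger_gap: 17.9
t 20.15 pos [414.8 144.2  67.7] yaw 67.7 F [ 0.49 -0.38 -1.33] gap 17.9
ROW [-0.23 -1.86  1.85] twist 62.7 tilt -1.0
```

```bash
python3 -m pendant '[[0,-0.9,0.9,8,255],[0,-1,1,16,255],[0,-1,1,24,255],[0,-1,1,32,255],[0,-1,1,40,255]]' | grep -E 'ee_pos|force|gap'; python3 -m pendant '[[0,0,0,8,255],[0,0,0,16,255],[0,0,0,22.7,255],[0,0,0,22.7,255],[0,0,0,22.7,255]]' | grep -E 'ee_pos|force|gap';python3 -c "
from h import *
go((424.9,78.5,30),5)
f=imaging.grab_frame('wrist'); np.savez('pics/wrist8.npz',**f);cv2.imwrite('pics/wrist8.png',f['image'][:,:,::-1])"
```

```text
ee_pos: [421.1, 132.3, 67.7]
contact_force: [-0.6, -0.2, -0.9]
finger_gap: 18.1
ee_pos: [421.3, 132.4, 68.0]
contact_force: [0.9, 0.6, -1.7]
finger_gap: 18.1
t 21.15 pos [421.3 132.4  68. ] yaw 5.5 F [ 0.91  0.57 -1.67] gap 18.1
ROW [ 3.8  -0.15  5.4 ] twist 0.5 tilt -1.0
```

View pics/wrist8.png

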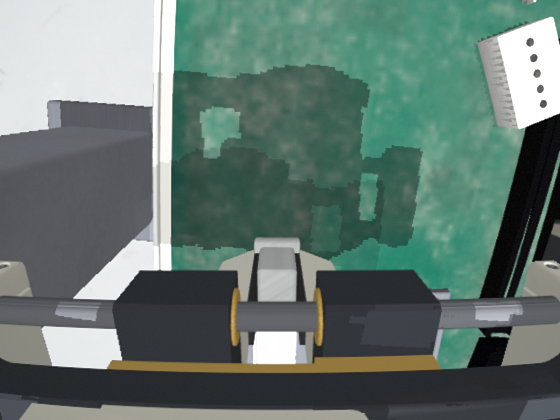

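```bash
python3 -m pendant '[[0.5,0.1,1.5,0.5,255],[1.5,0.1,3,0.5,255],[3,0.1,4.5,0.5,255],[3.8,0.1,5.4,0.5,255],[3.8,0.1,5.4,0.5,255]]' | grep -E 'ee_pos|force|gap';python3 -m pendant '[[0,0,0,0,255],[0,0,0,0,255]]' | grep -E 'ee_pos|force|gap';python3 -c "
from h import *
go((424,78.5,17),5)
for n in ('top','scene','wrist'):
  f=imaging.grab_frame(n); np.savez(f'pics/{n}9.npz',**f);im=f['image'][:,:,::-1]
  cv2.imwrite(f'pics/{n}9.png',im if n=='wrist' else cv2.resize(im[170:270,270:400] if n=='top' else im[190:330,230:380],None,fx=5,fy=4.2,interpolation=cv2.INTER_CUBIC))"
```

```text
ee_pos: [427.0, 78.1, 29.5]
contact_force: [0.2, 0.4, 0.1]
finger_gap: 18.2
ee_pos: [428.0, 79.3, 30.9]
contact_force: [1.1, -0.2, -0.8]
finger_gap: 18.1
t 21.9 pos [428.   79.3  30.9] yaw 4.9 F [ 1.13 -0.24 -0.85] gap 18.1
ROW [ 1.38 -0.41  0.04] twist -0.1 tilt -1.0
```

View pics/top9.png

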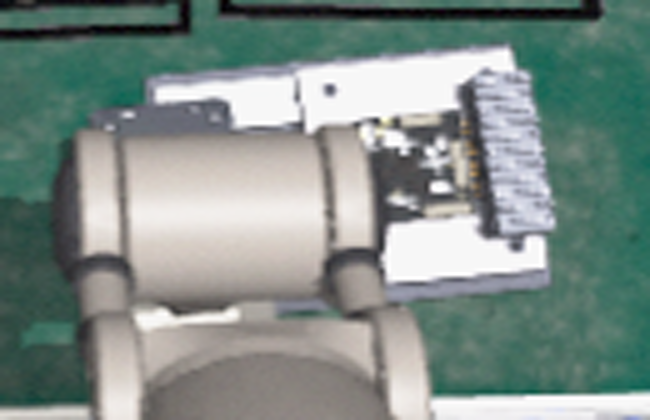

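View pics/scene9.png

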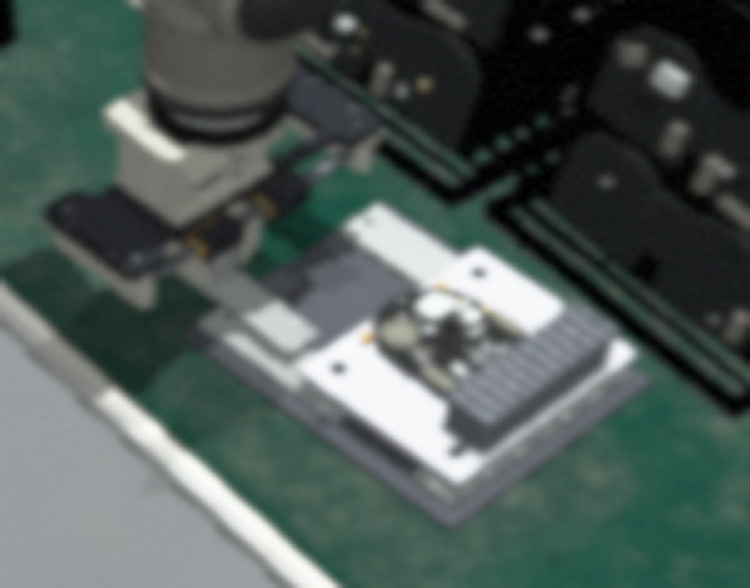

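View pics/wrist9.png

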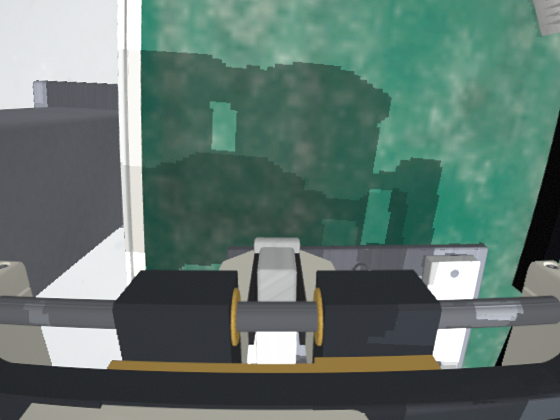

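```bash
python3 -c "
from h import *
f=load('pics/scene9.npz'); g=lambda p:np.array(p)/[5,4.2]+[230,190]-0.4
print(onz(f,g([(292,356),(318,335),(246,316),(272,300)]),35).round(1))
print('plate corner',onz(f,g([(296,363)]),42).round(1), 'hole',onz(f,g([(338,370),(478,273)]),42).round(1),'pad ends',onz(f,g([(205,333)]),18))
"; python3 -m pendant '[[0.3,-0.4,0,0,255],[0.8,-0.4,0,0,255],[1.2,-0.4,0,0,255],[1.4,-0.4,0,0,255],[1.4,-0.4,0,0,255]]' | grep -E 'ee_pos|force|gap';python3 -m pendant '[[0,0,0,0,255]]' | grep -E 'ee_pos|force|gap'
```

```text
[[ 4.232e+02 -1.000e-01  3.500e+01]
 [ 4.458e+02  4.100e+00  3.500e+01]
 [ 4.236e+02  4.160e+01  3.500e+01]
 [ 4.439e+02  4.290e+01  3.500e+01]]
plate corner [[418.   -9.5  42. ]] hole [[432.8 -28.3  42. ]
 [548.8 -16.4  42. ]] pad ends [[404.12968703  54.33659117  18.        ]]
ee_pos: [423.5, 78.4, 16.0]
contact_force: [-0.3, -0.2, -1.1]
finger_gap: 17.9
ee_pos: [423.7, 78.4, 16.3]
contact_force: [-0.5, -0.2, -0.7]
finger_gap: 18.0
```

```bash
python3 -m pendant '[[0.1,0,0,0,255],[0.2,0,0,0,255],[0.3,0,0,0,255],[0.3,0,0,0,255]]' | grep -E 'ee_pos|force'; for i in 1 2 3 4; do python3 -m pendant '[[0.05,0,0,0,255],[0.05,0,0,0,255]]' | grep -E 'ee_pos|force'; done
```

```text
ee_pos: [423.6, 78.4, 13.3]
contact_force: [-0.4, 0.1, -1.3]
ee_pos: [423.7, 78.5, 12.9]
contact_force: [0.4, 0.8, -0.2]
ee_pos: [423.7, 78.5, 12.4]
contact_force: [0.7, -0.5, -1.2]
ee_pos: [423.7, 78.5, 11.8]
contact_force: [-0.1, -0.5, -0.5]
ee_pos: [423.7, 78.5, 11.6]
contact_force: [-0.7, 0.5, 2.9]
```

```bash
python3 -m pendant '[[-0.04,0,0,0,255],[-0.04,0,0,0,255]]' | grep -E 'ee_pos|force';python3 -m pendant '[[0,0,0.3,0,255],[0,0,0.6,0,255],[0,0,0.9,0,255],[0,0,1,0,255],[0,0,1,0,255]]' | grep -E 't:|ee_pos|force';python3 -m pendant '[[0,0,0.3,0,255],[0,0,0.6,0,255],[0,0,0.9,0,255],[0,0,1,0,255],[0,0,1,0,255]]' | grep -E 't:|ee_pos|force'; python3 -c "
from h import *
go((433.2-.0872*75,-26.1+.9962*75,11.8),5)"
```

```text
ee_pos: [423.7, 78.4, 11.8]
contact_force: [0.3, -0.0, -0.4]
t: 24.55
ee_pos: [424.6, 68.2, 11.8]
contact_force: [0.4, 0.0, -0.8]
t: 25.05
ee_pos: [425.4, 58.3, 11.8]
contact_force: [-0.7, 0.8, -0.9]
t 25.05 pos [425.4  58.3  11.8] yaw 4.8 F [-0.66  0.81 -0.87] gap 17.8
ROW [0.   0.04 0.98] twist -0.2 tilt -1.0
```

```bash
python3 -m pendant '[[0,0.03,0.3,0,255],[0,0.03,0.6,0,255],[0,0.03,0.9,0,255],[0,0.03,1.2,0,255],[0.02,0.03,1.2,0,255]]' | grep -E 't:|ee_pos|force';for i in 1 2 3; do python3 -m pendant '[[0,0,0.1,0,255],[0,0,0.2,0,255],[0,0,0.2,0,255]]' | grep -E 'ee_pos|force'; done
```

```text
t: 25.55
ee_pos: [426.8, 46.2, 11.6]
contact_force: [0.2, -1.3, 3.9]
ee_pos: [426.9, 44.5, 11.6]
contact_force: [-0.0, -0.0, 1.0]
ee_pos: [427.1, 42.5, 11.6]
contact_force: [-0.1, -0.4, 0.4]
ee_pos: [427.3, 40.5, 11.6]
contact_force: [0.8, 0.9, 0.5]
```

```bash
for i in 1 2 3 4; do python3 -m pendant '[[0,0,0.1,0,255],[0,0,0.1,0,255]]' | grep -E 'ee_pos|force'; done
```

```text
ee_pos: [427.3, 39.5, 11.6]
contact_force: [-0.3, 1.0, 1.6]
ee_pos: [427.4, 38.5, 11.6]
contact_force: [-1.4, 0.2, 2.1]
ee_pos: [427.5, 37.6, 11.6]
contact_force: [0.4, 0.2, 1.3]
ee_pos: [427.6, 36.6, 11.6]
contact_force: [-0.9, 0.7, 1.3]
```

```bash
for i in 1 2 3 4; do python3 -m pendant '[[0,0,0.1,0,255],[0,0,0.1,0,255]]' | grep -E 'ee_pos|force'; done
```

```text
ee_pos: [427.7, 35.6, 11.6]
contact_force: [-0.0, 0.5, 2.7]
ee_pos: [427.7, 34.6, 11.6]
contact_force: [-0.3, 1.6, 2.7]
ee_pos: [427.8, 33.6, 11.6]
contact_force: [-0.2, 2.1, 2.6]
ee_pos: [427.9, 32.6, 11.6]
contact_force: [-0.3, 2.9, 2.9]
```

```bash
for i in 1 2 3; do python3 -m pendant '[[0,0,0,0,255]]' | grep -E 'ee_pos|force'; done
```

```text
ee_pos: [427.9, 32.6, 11.6]
contact_force: [-0.2, 3.0, 2.9]
ee_pos: [427.9, 32.6, 11.6]
contact_force: [-0.8, 1.9, 2.9]
ee_pos: [427.9, 32.6, 11.6]
contact_force: [0.2, 2.3, 4.3]
```

```bash
python3 -m pendant '[[0,0,0,0,200],[0,0,0,0,161],[0,0,0,0,161],[0,0,0,0,161]]';  python3 -m pendant '[[-1,0,0,0,161],[-3,0,0,0,161],[-6,0,0,0,161],[-9,0,0,0,161],[-9,0,0,0,161]]' | grep -E 'ee_pos|force';python3 -c "
from h import *
go((433,-26.2,90),95)
f=imaging.grab_frame('wrist'); np.savez('pics/wrist10.npz',**f);cv2.imwrite('pics/wrist10.png',f['image'][:,:,::-1])
f=imaging.grab_frame('scene'); np.savez('pics/scene10.npz',**f);cv2.imwrite('pics/scene10.png',cv2.resize(f['image'][190:330,230:380,::-1],None,fx=5,fy=4.2,interpolation=cv2.INTER_CUBIC))"
```

```text
t: 28.75
ee_pos: [427.8, 32.5, 11.5]
orientation: [0.478, 0.521, -0.479, 0.521]
contact_force: [0.5, -0.2, 0.6]
finger_gap: 33.3
ee_pos: [430.4, 32.4, 105.5]
contact_force: [0.6, -0.3, -0.7]
t 29.25 pos [430.4  32.4 105.5] yaw 4.8 F [ 0.63 -0.35 -0.66] gap 33.8
ROW [ 1.56 -0.24  5.86] twist -90.2 tilt -1.0
```

View pics/wrist10.png

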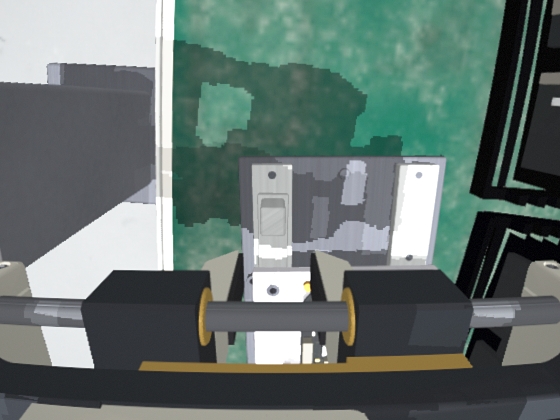

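View pics/scene10.png

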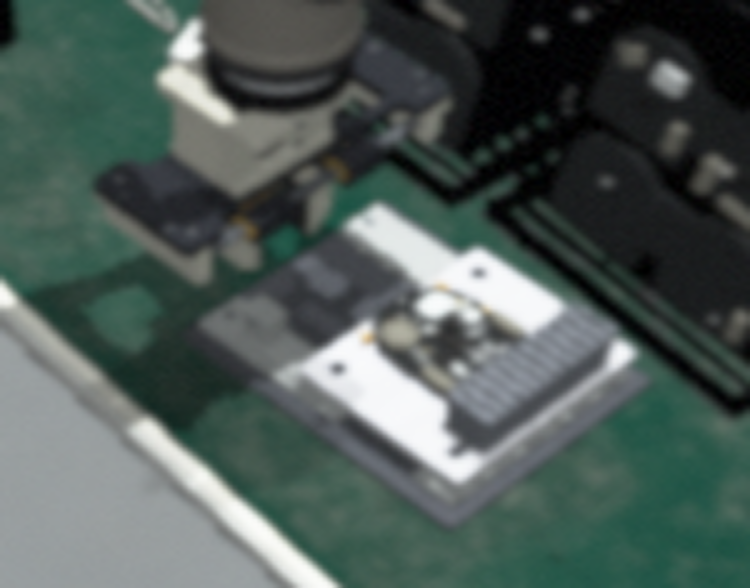

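```bash
python3 -m pendant '[[0,0,2,0,255],[0,-0.2,4,0,255],[0,-0.2,5.9,0,255],[0,-0.2,5.9,0,255],[0,-0.2,5.9,0,255]]' | grep -E 'ee_pos|force';python3 -m pendant '[[2,0,0,0,255],[4,0,0,0,255],[6,0,0,0,255],[7,0,0,0,255],[7,0,0,0,255]]' 15| grep -E 'ee_pos|force|gap';python3 -c "
from h import *
go((433,-26.2,27.5),5)"
```

```text
ee_pos: [430.1, -26.1, 100.9]
contact_force: [0.0, 0.2, 0.2]
ee_pos: [429.7, -25.5, 30.4]
contact_force: [-0.5, 0.1, 0.5]
finger_gap: 0.5
t 30.35 pos [429.7 -25.5  30.4] yaw 4.9 F [-0.5   0.07  0.46] gap 0.5
ROW [0.29 0.32 0.1 ] twist -0.1 tilt -1.0
```

```bash
python3 -m pendant '[[0,0.3,0.1,0,255],[0.1,0.3,0.1,0,255],[0.3,0.3,0.1,0,255],[0.4,0.3,0.1,0,255],[0.4,0.3,0.1,0,255]]' | grep -E 'ee_pos|force'; for i in 1 2 3; do python3 -m pendant '[[0.05,0,0,0,255],[0.05,0,0,0,255]]' | grep -E 'ee_pos|force'; done
```

```text
ee_pos: [433.9, -27.1, 27.7]
contact_force: [-0.2, -0.2, -0.1]
ee_pos: [433.9, -27.1, 27.1]
contact_force: [0.1, -0.3, -0.3]
ee_pos: [433.9, -27.1, 26.6]
contact_force: [-0.5, 0.1, 0.6]
ee_pos: [433.9, -27.0, 26.0]
contact_force: [0.7, 0.2, -1.5]
```

```bash
for i in 1 2 3; do python3 -m pendant '[[0.05,0,0,0,255],[0.05,0,0,0,255]]' | grep -E 'ee_pos|force'; done
```

```text
ee_pos: [433.9, -27.0, 25.5]
contact_force: [0.7, 1.3, 0.4]
ee_pos: [434.0, -27.1, 25.1]
contact_force: [-1.2, -0.2, 0.4]
ee_pos: [434.0, -27.1, 25.0]
contact_force: [-1.6, 0.4, 5.7]
```

```bash
for i in 1 2; do python3 -m pendant '[[0.05,0,0,0,255],[0.05,0,0,0,255]]' | grep -E 'ee_pos|force'; done
```

```text
ee_pos: [434.0, -27.0, 24.8]
contact_force: [-3.2, 1.2, 10.6]
ee_pos: [434.0, -27.0, 24.7]
contact_force: [-3.1, 1.0, 15.1]
```

```bash
python3 -m pendant '[[-0.1,0,0,0,255],[-0.2,0,0,0,255],[-0.5,0,0,0,255],[-2,0,0,0,255],[-5,0,0,0,255]]' | grep -E 'ee_pos|force';python3 -m pendant '[[-5,0,0,0,255],[-10,0,-2,0,255],[-14,0,-5,0,255],[-14,0,-8,0,255],[-14,0,-8,0,255]]' | grep -E 'ee_pos|force';python3 -m pendant '[[0,0,0,0,255],[0,0,0,0,255],[0,0,0,0,255]]' | grep -E 't:|ee_pos|force';python3 -c "
from h import *
f=imaging.grab_frame('wrist'); np.savez('pics/wrist11.npz',**f);cv2.imwrite('pics/wrist11.png',f['image'][:,:,::-1])
f=imaging.grab_frame('scene'); np.savez('pics/scene11.npz',**f);cv2.imwrite('pics/scene11.png',cv2.resize(f['image'][190:330,230:380,::-1],None,fx=5,fy=4.2,interpolation=cv2.INTER_CUBIC))"
```

```text
ee_pos: [432.4, -26.7, 72.7]
contact_force: [0.4, 0.1, 0.1]
ee_pos: [427.3, 55.2, 215.1]
contact_force: [-0.6, -0.3, -0.0]
t: 33.75
ee_pos: [427.0, 51.9, 212.9]
contact_force: [-1.5, 0.4, -0.1]
```

View pics/wrist11.png

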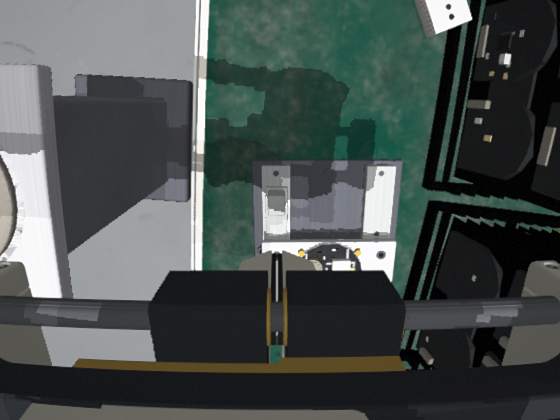

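View pics/scene11.png

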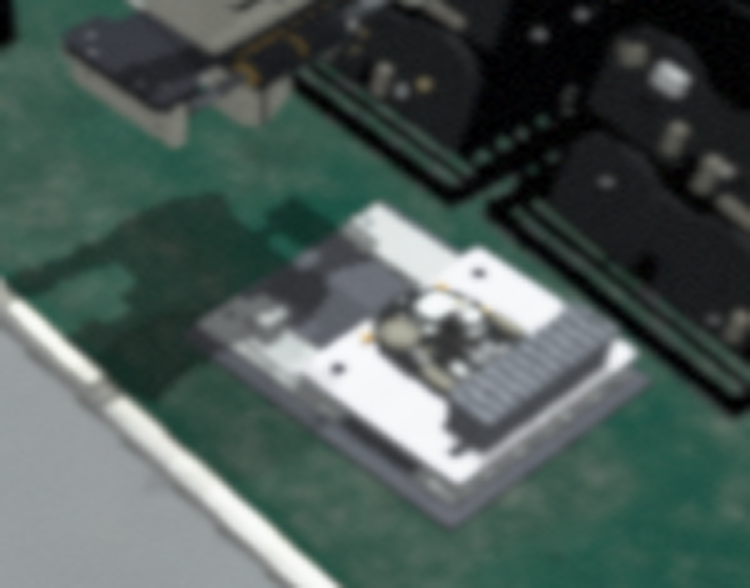

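The shim lies straight on the front pad with its grip at (277,200) in the wrist view. The fixture holes are where they were: scene crop (338,370) and (478,273). The robot is clear, so I'm handing the job in.

```bash
python3 -c "
from bench import ctrl
print(ctrl.sign_off())"
```

```text
the job is handed in; nothing more can be done
None
```

The front left foot was over the low pad. The steel shim is now under it, the corner no longer gives, and I handed the job in at about 34 s.

- **Finding the soft corner:** Pressed with about 12 N, the front corner sank about 2.5 mm before going firm. The back corner was solid and sat 2.7 mm higher at the same force.
- **Placing the shim:** I slid it toe first along the front pad. It began to bear about 14 mm behind the toe. I stopped about 2 mm further on, at a push of about 2.5 N (single readings 1.9 to 3.0 N), some of it friction from slight downward pressure. I then let go of it.
- **Last checks:** Pressed again with up to 15 N, the front corner held firm at the same height as the back one, within about 0.1 mm. The last pictures show the shim straight on its pad, the fixture where it was, and the gripper clear.
- **Not checked directly:** I did not test the other feet for lift. I judged it from the push staying under 3.5 N and from the corner heights matching.
- **Disagreement with the description:** The fingertips turned out to be about 17 mm behind the reported TCP, not 11 mm ahead of it. I found this from the wrist camera's depth and the first touch on the plate, and allowed for it.

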